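# Set the tensioner ring to its index stud and lock it

### The arm

A 6-joint arm with a two-finger parallel gripper is mounted at the origin on a cart in front of the work surface, level with it; the furniture and walls round the work are solid. World frame = base frame: x ahead of the robot, y to its left, z up, the work surface at z = 0. Lengths are in m, angles in degrees, forces in N, time in s.
With the tool pointing down it reaches from about 0.3 to 0.75 m from the base axis. Payload 8.5 kg.
Tool frame: the origin (TCP) lies midway between the tips of the shut fingers; the grasp point (between the pads) lies 19 mm behind it (env.grip_depth is the distance from the TCP to the grasp point, in m); y points along the fingers, x is the direction in which the jaws open and shut, and the axes are right-handed (so a half turn about y gives the same grasp; the last joint's range is limited). The gripper opens to 85 mm and grips with 20 to 120 N. Pads are 22 mm wide; open, the fingers measure 114 mm over their backs; the gripper's body (76 mm by 85 mm) begins 54 mm behind the grasp point. The pads swing forward as they close: fully open they stand 13 mm farther back than shut.
Start: joints at [53.669, 21.807, 74.336, -0, 83.858, -12.336], TCP at [0.224, 0.502, 0.231] pointing down, gripper open.
Joint ranges: [-178.18, 178.18], [-50.72, 133.34], [12.68, 142.11], [-81.47, 261.47], [9.98, 163.14], [-165.26, 165.26]. Speed limits (degrees/s): [136.94, 136.94, 180, 180, 180, 180].

### API

Orientations are given as a 3x3 rotation matrix whose columns are the frame's x, y, z axes.
In Python, from rig import env gives the robot as it stands.
- The arm moves only by the shell command python3 -m inch 'ROWS' [FORCE]. ROWS is JSON, a list that holds one entry, the list of rows, each a list of 7 numbers: the gripper command: -1 is shut, 1 is fully open, values between are in proportion, then the shift along the world's x, y, z in cm, then the turn, a rotation vector about the world's x, y, z in degrees. In form: [[[grip, dx, dy, dz, rx, ry, rz], ...]]. A call has 1 to 20 rows; each row is the pose to reach, as a shift and turn from the pose commanded when the call began; what a row does not reach only later rows make up. A row lasts 1/8 s, in which the tool goes at most 62.5 mm and 10.7 degrees, less where a joint would pass 70% of its speed; a pose out of reach is approached as far as the arm can. A call with a gripper value outside its range is refused whole. The fingers move at their own pace and stop on an object; FORCE is the grip in N (left out, the last holds). Time passes only in rows, so rows that repeat a pose let the fingers close. It gives the time, the measured TCP pose, the force and the opening at its end, in the units of the state.
- env.observe(): the state, without advancing time (a new reading comes with each control period).
- env.get_image(name): name is "scene" or "top" or "wrist"; returns a dict with "frame" (420x560x3 uint8, red, green, blue), "mtx" (3x3 intrinsics, pixels), "rvec" (rotation vector, rad) and "tvec" (3), from world to camera coordinates, as OpenCV has them. Camera axes: x right, y down, z forward; pixel columns grow to the right and rows downward; lengths in m; the calibration is good to about 2 mm. The wrist camera is an equidistant fisheye: a pixel r from the principal point sees the ray r / f radians off the axis. A picture is of the moment at which its call begins. There is no depth.
- env.close_job(): hands the job in, once; it reports no verdict.
The state is a dict: "time_s": time; "q": joint angles; "qvel": joint speeds; "joint_efforts": joint torques, N m; "position": TCP position; "tool_rot": TCP orientation; "ft_force": force on the tool from outside, world axes, zero at the start; "wrist_torque": the same for the moment, N m; "grip_width": finger opening in m.
Only numpy, scipy, OpenCV 4.12 (cv2) and the standard library are available. Lean on these libraries where they do the work, as an engineer would, in place of code of your own. Each camera call takes 0.05 s, during which the arm holds its last target.

### The job

Set the belt-tensioner fixture: push the lever of its ring round the arc until the pointer on the lever points straight at the tall index stud on the scale, and only then press the lock button in the middle of the hub all the way down. Do it with the fingertips alone: push the lever from the side, never pinch it, and leave the loose parts round the fixture where they are.

Things in the scene. Friction and masses are not known exactly. Their poses are not given: they have to be found in the camera images.
- ring_axis (a point): Top centre of the fixed steel hub (54 mm across), 50 mm above the work surface, on the ring's vertical axis. Round it turns a steel ring 90 mm across, 15 to 34 mm above the surface, on a grey cast foot 132 mm across that is fixed to the surface. z is up; x points away from the scale arc's middle.
- arc_middle (a point): Middle of the flat dark steel scale arc's top, 132 mm from the ring's axis: the arc is part of the fixture, radius 117 to 147 mm about that axis, 12 mm high, reaching about 80 degrees to either side of this point, with light graduation lines along its inner edge.
- ring (a joint): Angle of the ring and lever about the vertical axis, rad, counter-clockwise from above positive; 0 where the lever points at the middle of the scale arc (along minus x of the fixture); free to turn from -1.4 to 1.4. Stiff: it takes about 2 to 3 N at the tab to move it, and it stays where it is left.
- lever_tab (a point): Centre of the lever's upright tab, 88 mm from the axis, 60 mm above the surface: 34 mm long radially, 20 mm thick across, flat dark cheeks on both sides from 36 to 84 mm above the surface, top at 87 mm. Below it a steel bar (16 mm wide, 22 to 31 mm above the surface) joins it to the ring and ends in a narrow pointer 115 mm from the axis. x points to the axis.
- aim_point (a point): Imaginary point on the lever's centre line, 132 mm from the axis, 17 mm beyond the pointer's end: it lies over the middle of a stud (seen from above) when the pointer points straight at that stud.
- stud_top (a point): Middle of the top of the tall index stud, a knurled plain steel thumb stud 18 mm across standing 32 mm out of the scale arc (top 44 mm above the surface), 132 mm from the ring's axis. It stands fixed in one of four places, 35 or 65 degrees to either side of the arc's middle; the other three places hold small flat screw heads, 9 mm across and 4 mm high.
- lock_top (a point): Middle of the top of the round black lock button, 30 mm across, standing on the axis in the hub; top 68 mm above the surface when up, 60 mm when fully down (the hub's top round it is at 50 mm).
- lock (a joint): Travel of the lock button, m: 0 is up (free), 0.008 is fully down (locked). Pressing takes about 5 N; it stays down.
- channel: Bystander: bent steel channel bracket, 54 x 110 x 31 mm. Origin at the centre of its underside.
- drilled: Bystander: drilled steel block with an upright round stub, 34 x 82 x 57 mm. Origin at the centre of its underside.
- nylon: Bystander: white nylon block, 24 x 50 x 24 mm. Origin at the centre of its underside.

How it is judged (in metres and radians):
On the way, in this order (a step that is already met when the one before it is completed fails the run):
1. the pointer points at the tall index stud, the ring is at rest and the lock button still up (horizontal distance between aim_point and stud_top below 0.0065 m and velocity of joint ring between -0.05 and 0.05 rad/s and value of joint lock below 0.002 m), for 0.3 s.
2. the lock button is pressed fully down (value of joint lock above 0.0065 m and horizontal distance between aim_point and stud_top below 0.0065 m), for 0.1 s.
At the end, for the whole second after the job is handed in: the lever's centre line passes within 6.5 mm of the middle of the tall index stud, the ring is at rest, the lock button is down by at least 6.5 of its 8 mm, and the loose parts lie within 15 mm of where they were (all of step 2 and velocity of joint ring between -0.05 and 0.05 rad/s and distance of each of channel, drilled, nylon from where it was at the start of the episode below 0.015 m); the robot touches nothing.
It fails at once if the lever is pinched: both cheeks of the tab are pressed at once (contact force between the fingers and ring_c4 above 1 N and contact force between the fingers and ring_c5 above 1 N).
It fails at once if a loose part round the fixture is shoved, lifted or carried (distance of any of channel, drilled, nylon from where it was at the start of the episode above 0.02 m).
It also fails if it takes over 54 s, if anything falls off the work surface, if the arm or the gripper's body presses on something with over 40 N, if the wrist force passes 120 N, or if a joint passes its speed limit or range.

## Working session

There is one attempt and no reset: what is moved stays moved. The work goes in short steps, Python scripts to look and compute and a shell command to move; the robot and the scene stay as the last step left them, time stands still between calls to the robot, and variables do not carry over. Pictures are saved under pics/ and viewed, and the job is handed in when it is done.

```bash
ls; mkdir -p pics; python3 - <<'E'
from rig import env
import cv2
s=env.observe();print(s['time_s'],s['position'],s['tool_rot'],s['grip_width'])
for n in ["scene","top","wrist"]:
    im=env.get_image(n);cv2.imwrite(f'pics/{n}0.png',im['frame'][:,:,::-1]);print(n,im['mtx'].tolist(),im['rvec'],im['tvec'])
E
```

```text
pics
0.0 [0.22350011 0.50221927 0.23071039] [[ 4.06718102e-01 -8.63101534e-04 -9.13553305e-01]
 [ 9.13552598e-01 -1.17799221e-03  4.06718900e-01]
 [-1.42719839e-03 -9.99998934e-01  3.09377891e-04]] 0.08536272591751408
scene [[408.901562101038, 0.0, 282.24056483396674], [0.0, 408.901562101038, 205.03723633067594], [0.0, 0.0, 1.0]] [ 2.19746175 -0.79062866  0.36496981] [-0.25799841  0.43338715  0.49009954]
top [[464.0381124920131, 0.0, 282.3866374832023], [0.0, 464.0381124920131, 203.16148183553116], [0.0, 0.0, 1.0]] [ 2.16400051 -2.1192368   0.1856264 ] [0.25198939 0.57568784 0.9103945 ]
wrist [[325.19226210127806, 0.0, 281.705246622923], [0.0, 325.19226210127806, 206.30991355081073], [0.0, 0.0, 1.0]] [-2.4170563  -1.57154893 -0.23226393] [-0.54937668 -0.03819708  0.37943683]
```

View pics/scene0.png

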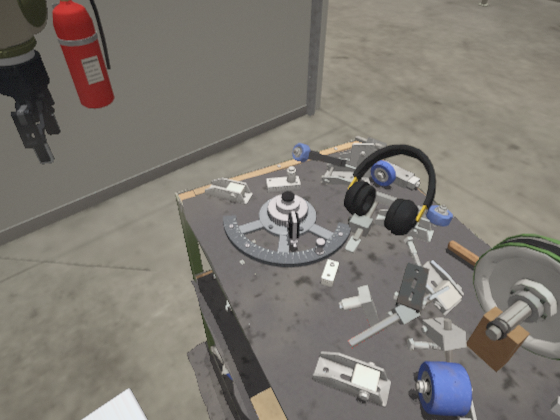

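View pics/top0.png

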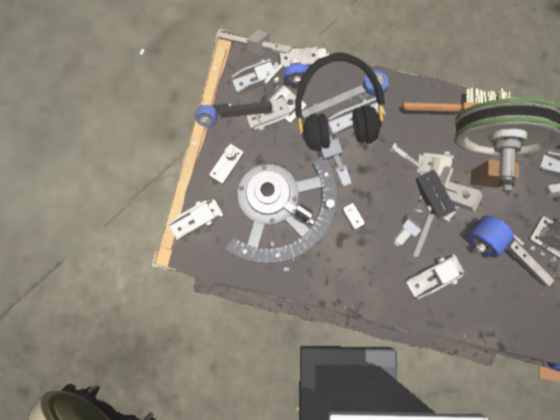

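View pics/wrist0.png

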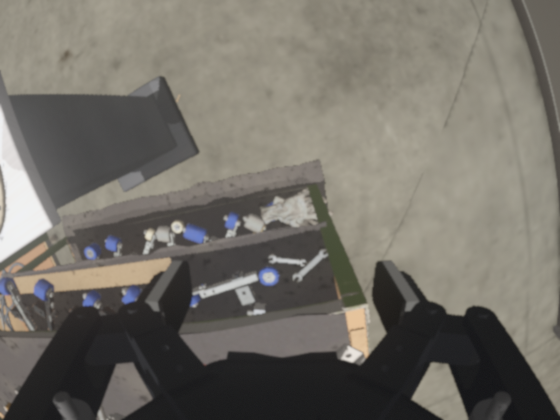

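The top view shows the hub and button at about (267,188), the lever tab near (302,213) and the tall stud near (330,203). I'll enlarge both views to check.

```bash
python3 - <<'E'
import cv2,numpy as np
t=cv2.imread('pics/top0.png')[140:280,160:370]; s=cv2.imread('pics/scene0.png')[150:290,170:380]
cv2.imwrite('pics/z_top.png',cv2.resize(t,(780,520),interpolation=cv2.INTER_CUBIC))
cv2.imwrite('pics/z_scene.png',cv2.resize(s,(780,520),interpolation=cv2.INTER_CUBIC))
E
```

```text
(no output)
```

View pics/z_top.png

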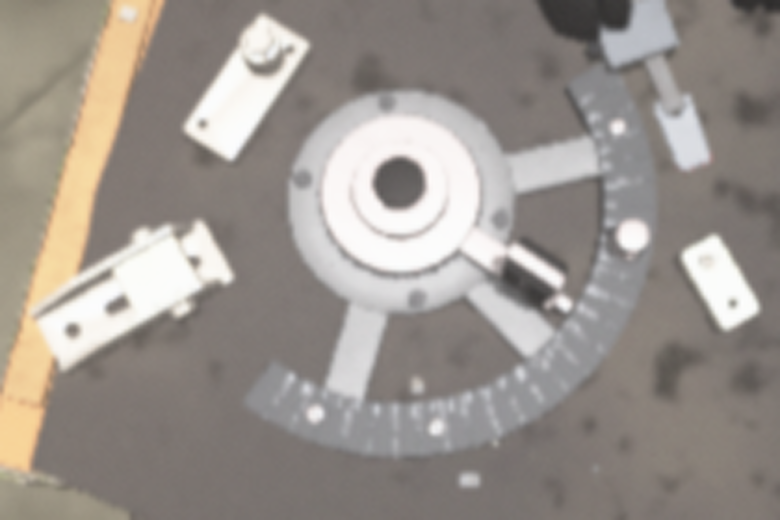

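View pics/z_scene.png

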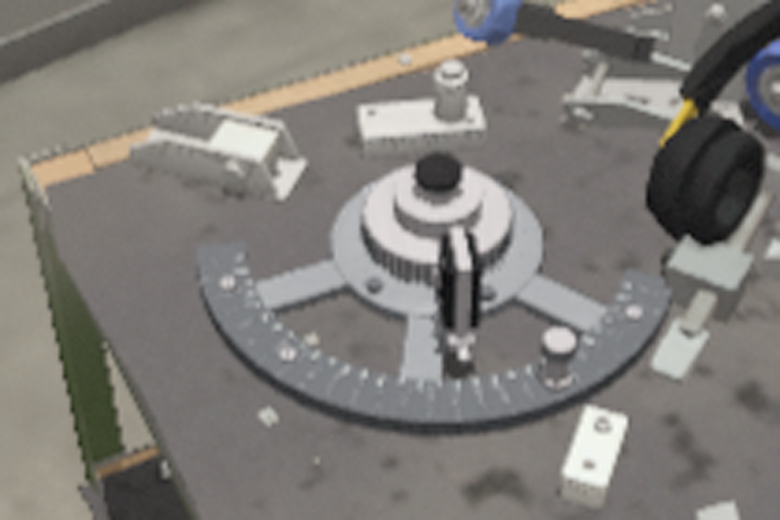

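```bash
cat > h.py <<'E'
import cv2,numpy as np
from rig import env
def ray(im,uv,z):
    K=im['mtx'];R=cv2.Rodrigues(np.array(im['rvec'],float))[0];t=np.array(im['tvec'],float).ravel()
    d=R.T@np.linalg.inv(K)@np.array([uv[0],uv[1],1.]);c=-R.T@t
    return c+d*(z-c[2])/d[2]
def proj(im,P):
    return cv2.projectPoints(np.array(P,float).reshape(-1,3),np.array(im['rvec'],float),np.array(im['tvec'],float),im['mtx'],None)[0][:,0]
def blob(im,c,r,f):
    g=cv2.cvtColor(im['frame'],cv2.COLOR_RGB2GRAY).astype(float)
    u,v=c;x0,y0=int(u-r),int(v-r);p=g[y0:y0+2*r+1,x0:x0+2*r+1]
    m=f(p).astype(np.uint8);n,l,st,ce=cv2.connectedComponentsWithStats(m)
    i=1+np.argmax(st[1:,4]);return ce[i]+[x0,y0],st[i]
E
python3 - <<'E'
from h import *
t=env.get_image('top');s=env.get_image('scene')
Z=lambda x,y:(160+x*210/780-.37,140+y*140/520-.37)
S=lambda x,y:(170+x*210/780-.37,150+y*140/520-.37)
bt=blob(t,Z(400,183),11,lambda p:p<90);print('button',bt)
A=ray(t,bt[0],.068)
st=blob(t,Z(632,237),6,lambda p:p>200);print('stud',st);B=ray(t,st[0],.044)
bs=blob(s,S(438,163),11,lambda p:p<75);print(bs,ray(s,S(438,163),.068))
ss=blob(s,S(560,338),6,lambda p:p>200);print(ss,ray(s,ss[0],.044))
print('A',A,'B',B,np.linalg.norm((B-A)[:2]),np.degrees(np.arctan2(*(B-A)[1::-1])))
for q in [(618,127),(437,427),(315,413)]:
    c=ray(t,Z(*q),.016);d=c-A;print(q,c,np.linalg.norm(d[:2]),np.degrees(np.arctan2(d[1],d[0])))
tip=ray(t,Z(567,305),.0265);print('tip',tip,np.linalg.norm((tip-A)[:2]),np.degrees(np.arctan2(*(tip-A)[1::-1])))
for q in [(183,130),(234,160),(262,12),(310,45), (60,372),(235,280),(30,315),(205,220)]: print('drl/chan corner',ray(t,Z(*q),.02))
for q in [(680,250),(716,234),(760,310),(725,332)]: print('nyl',ray(t,Z(*q),.024))
E
```

```text
Traceback (most recent call last):
  File "h.py", line 13, in blob
    i=1+np.argmax(st[1:,4]);return ce[i]+[x0,y0],st[i]
        ~~~~~~~~~^^^^^^^^^^
ValueError: attempt to get argmax of an empty sequence
```

```bash
python3 - <<'E'
from h import *
t=env.get_image('top');f=t['frame'];print(f.shape,f.dtype,f[180:196:3,258:278:2].mean(2).astype(int))
print(f[196:210:2,322:338:2].mean(2).astype(int))
cv2.imwrite('pics/top1.png',f[:,:,::-1]); o=cv2.imread('pics/top0.png');print(abs(o.astype(int)-f[:,:,::-1]).max())
E
```

```text
(420, 560, 3) uint8 [[245 244 247 247 244 244 246 247 244 244]
 [245 245 221 137  97  94 129 204 246 248]
 [248 213  94  91  91  94  94  98 205 248]
 [247 158  94  95  97  98  98 100 169 248]
 [249 233 103 100 100 103 103 111 216 249]
 [249 249 236 134 116 120 159 230 249 251]]
[[109 154 146 142 142 141 140 134]
 [116 153 147 152 159 154 144 135]
 [129 171 167 231 238 227 161 134]
 [117 105 195 247 248 246 194 135]
 [151 112 196 250 250 248 195 130]
 [143 113 136 230 244 225 149 129]
 [180 130 119 134 162 131 140 130]]
23
```

```bash
python3 - <<'E'
from h import *
t=env.get_image('top');s=env.get_image('scene')
Z=lambda x,y:(160+x*210/780-.37,140+y*140/520-.37)
S=lambda x,y:(170+x*210/780-.37,150+y*140/520-.37)
bt=blob(t,Z(400,183),11,lambda p:p<170);print('button',bt)
A=ray(t,bt[0],.068)
st=blob(t,Z(632,237),6,lambda p:p>190);print('stud',st);B=ray(t,st[0],.044)
print(ray(s,S(438,163),.068),ray(s,S(560,338),.044))
print('A',A,'B',B,np.linalg.norm((B-A)[:2]),np.degrees(np.arctan2(*(B-A)[1::-1])))
for q in [(618,127),(437,427),(315,413)]:
    c=ray(t,Z(*q),.016);d=c-A;print(q,c,np.linalg.norm(d[:2]),np.degrees(np.arctan2(d[1],d[0])))
tip=ray(t,Z(567,305),.0265);print('tip',tip,np.linalg.norm((tip-A)[:2]),np.degrees(np.arctan2(*(tip-A)[1::-1])))
for q in [(183,130),(234,160),(262,12),(310,45), (60,372),(235,280),(30,315),(205,220)]: print('drl/chan corner',ray(t,Z(*q),.02))
for q in [(680,250),(716,234),(760,310),(725,332)]: print('nyl',ray(t,Z(*q),.024))
print('headphones',ray(t,(315,148),.05))
E
```

```text
button (array([267.03205128, 188.69230769]), array([  4,   5,  15,  14, 156], dtype=int32))
stud (array([329.96666667, 202.83333333]), array([ 3,  2,  9,  9, 60], dtype=int32))
[0.59822497 0.29689102 0.068     ] [0.57329446 0.1641821  0.044     ]
A [0.59547501 0.2957578  0.068     ] B [0.57333042 0.16574259 0.044     ] 0.1318875973519802 -99.66603407017007
(618, 127) [0.640968   0.17128211 0.016     ] 0.13252852905954254 -69.92380999804926
(437, 427) [0.4662108  0.27217526 0.016     ] 0.13139775791865985 -169.66085103307734
(315, 413) [0.47262684 0.34083844 0.016     ] 0.13085846009341615 159.8487711894606
tip [0.53541193 0.20059458 0.0265    ] 0.1125327185630009 -122.25842024082479
drl/chan corner [0.63259736 0.42157388 0.02      ]
drl/chan corner [0.61569483 0.39164547 0.02      ]
drl/chan corner [0.70372722 0.37897876 0.02      ]
drl/chan corner [0.68460997 0.35047463 0.02      ]
drl/chan corner [0.49233302 0.48404919 0.02      ]
drl/chan corner [0.5464369  0.38826352 0.02      ]
drl/chan corner [0.52406701 0.50272289 0.02      ]
drl/chan corner [0.58049951 0.40670217 0.02      ]
nyl [0.5684932  0.13658685 0.024     ]
nyl [0.57813997 0.11609624 0.024     ]
nyl [0.53521649 0.09142534 0.024     ]
nyl [0.52232951 0.11127327 0.024     ]
headphones [0.68787006 0.19814275 0.05      ]
```

The two views agree. The axis is at (0.5955, 0.2958), the stud azimuth is -99.7° and the lever is near -122.3°, so it needs about +22.6° counter-clockwise. I'll move above the clockwise side of the tab with the fingers shut.

```bash
python3 -m inch '[[[-1,2,-1.8,0,0,0,-1],[-1,5,-4.5,0,0,0,-2],[-1,8,-7.2,0,0,0,-3],[-1,11,-9.9,0,0,0,-4],[-1,14,-12.5,0,0,0,-5],[-1,17,-15.2,0,0,0,-6],[-1,20,-17.9,0,0,0,-7],[-1,23,-20.6,0,0,0,-8],[-1,26,-23.3,0,0,0,-8.3],[-1,28,-25.1,0,0,0,-8.3],[-1,28.7,-25.7,0,0,0,-8.3],[-1,28.7,-25.7,0,0,0,-8.3],[-1,28.7,-25.7,0,0,0,-8.3]]]' 40; python3 - <<'E'
from h import *
t=env.get_image('top');s=env.get_image('scene');s0=cv2.hconcat([t['frame'][120:320,160:400],s['frame'][60:260,160:400]])
cv2.imwrite('pics/a1.png',cv2.resize(s0[:,:,::-1],(800,333)))
# headphone check: band apex / near cup, crude triangulation
def tri(a,b):
    P=[i['mtx']@np.c_[cv2.Rodrigues(np.array(i['rvec'],float))[0],np.array(i['tvec'],float).ravel()] for i in (t,s)]
    X=cv2.triangulatePoints(P[0],P[1],np.array(a,float).reshape(2,1),np.array(b,float).reshape(2,1));return (X[:3]/X[3]).ravel()
print(tri((340,57),(395,150)),tri((317,130),(360,198)))
E
```

```text
time_s: 2.02
position: [0.5099, 0.2462, 0.2314]
tool_rot: [[0.533, -0.0, -0.846], [0.846, 0.0, 0.533], [0.0, -1.0, 0.0]]
ft_force: [0.1, -0.2, -0.6]
grip_width: 0.0005
[0.82085905 0.17270684 0.16201838] [0.72521645 0.19502059 0.05414462]
```

View pics/a1.png

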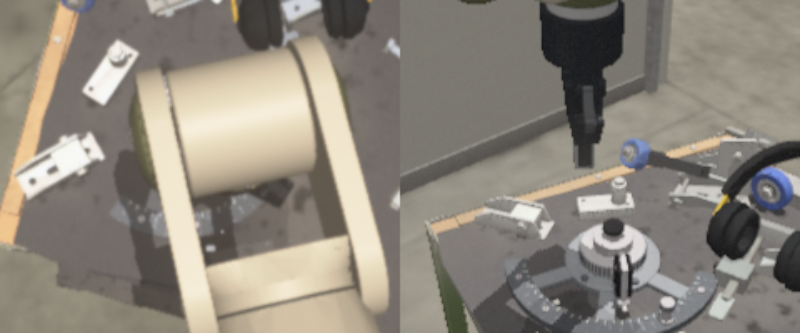

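The top camera is blocked by the arm, but the scene view is clear, with the fingers above the lever's left side. The headphones are well clear. Descending.

```bash
python3 -m inch '[[[-1,0,0,-2,0,0,0],[-1,0,0,-5,0,0,0],[-1,0,0,-8,0,0,0],[-1,0,0,-11,0,0,0],[-1,0,0,-14,0,0,0],[-1,0,0,-16.5,0,0,0],[-1,0,0,-18,0,0,0],[-1,0,0,-18.6,0,0,0],[-1,0,0,-18.6,0,0,0]]]'; python3 - <<'E'
from h import *
s=env.get_image('scene');w=env.get_image('wrist')
cv2.imwrite('pics/a2.png',cv2.resize(s['frame'][130:290,170:380,::-1],(787,600)))
cv2.imwrite('pics/w2.png',w['frame'][:,:,::-1])
E
```

```text
time_s: 3.25
position: [0.5108, 0.2456, 0.0457]
tool_rot: [[0.534, 0.001, -0.845], [0.845, 0.0, 0.534], [0.0, -1.0, -0.0]]
ft_force: [-0.2, -0.5, 0.0]
grip_width: -0.0001
```

View pics/a2.png

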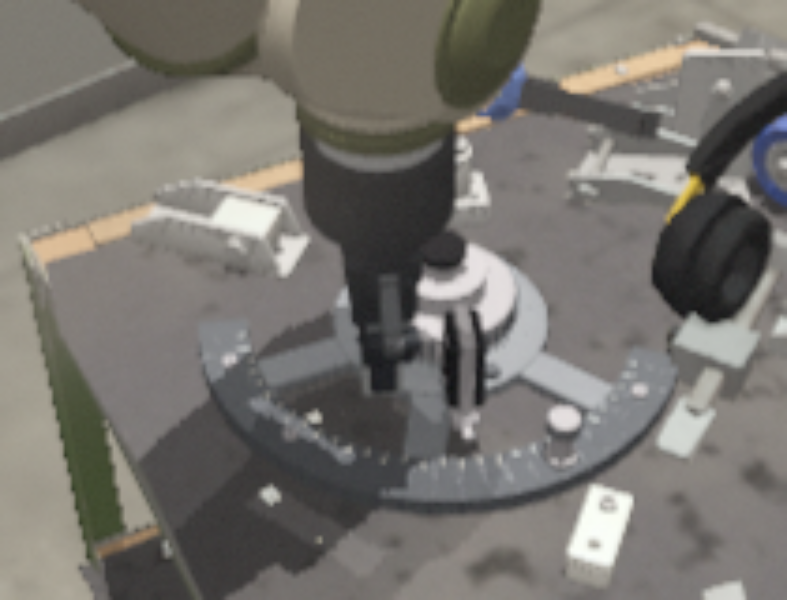

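View pics/w2.png

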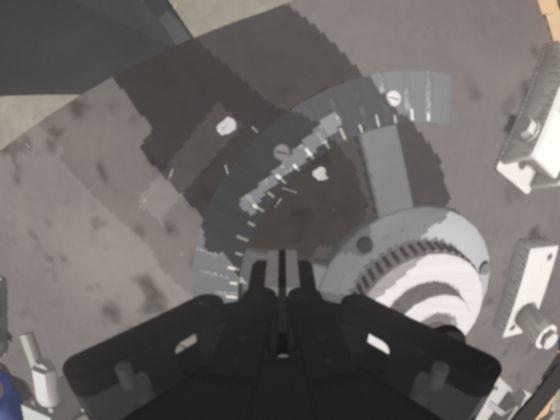

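```bash
cat >> h.py <<'E'
A=np.array([.5955,.2958])
def tcp(phi,o,r=.088):
    p=np.radians(phi);u=np.array([np.cos(p),np.sin(p)]);e=np.array([-u[1],u[0]])
    return A+r*u-o*e
E
python3 - <<'E'
from h import *
b=np.array([.5105,.2454])
for phi,o in [(-122.3,.045),(-122.3,.035),(-122.3,.028),(-122.3,.022)]+[(p,.021) for p in np.arange(-121.3,-101.9,1.5)]:
    d=(tcp(phi,o)-b)*100;print('[-1,%.2f,%.2f,0,0,0,%.1f],'%(d[0],d[1],phi+122.3))
print(tcp(-99.7,.021))
E
```

```text
[-1,-0.01,0.01,0,0,0,0.0],
[-1,0.84,-0.53,0,0,0,0.0],
[-1,1.43,-0.90,0,0,0,0.0],
[-1,1.94,-1.22,0,0,0,0.0],
[-1,2.13,-1.39,0,0,0,1.0],
[-1,2.30,-1.55,0,0,0,2.5],
[-1,2.48,-1.71,0,0,0,4.0],
[-1,2.66,-1.87,0,0,0,5.5],
[-1,2.84,-2.02,0,0,0,7.0],
[-1,3.03,-2.16,0,0,0,8.5],
[-1,3.22,-2.30,0,0,0,10.0],
[-1,3.41,-2.44,0,0,0,11.5],
[-1,3.61,-2.57,0,0,0,13.0],
[-1,3.81,-2.70,0,0,0,14.5],
[-1,4.01,-2.82,0,0,0,16.0],
[-1,4.22,-2.93,0,0,0,17.5],
[-1,4.43,-3.04,0,0,0,19.0],
[0.55997316 0.21259637]
```

```bash
python3 -m inch '[[[-1,0.85,-0.53,0,0,0,0],[-1,1.43,-0.9,0,0,0,0],[-1,1.94,-1.22,0,0,0,0],[-1,2.13,-1.39,0,0,0,1],[-1,2.3,-1.55,0,0,0,2.5],[-1,2.48,-1.71,0,0,0,4],[-1,2.66,-1.87,0,0,0,5.5],[-1,2.84,-2.02,0,0,0,7],[-1,3.03,-2.16,0,0,0,8.5],[-1,3.22,-2.3,0,0,0,10],[-1,3.41,-2.44,0,0,0,11.5],[-1,3.61,-2.57,0,0,0,13],[-1,3.81,-2.7,0,0,0,14.5],[-1,4.01,-2.82,0,0,0,16],[-1,4.22,-2.93,0,0,0,17.5],[-1,4.22,-2.93,0,0,0,17.5]]]'; python3 - <<'E'
from h import *
s=env.get_image('scene')
cv2.imwrite('pics/a3.png',cv2.resize(s['frame'][190:290,230:370,::-1],(787,562),interpolation=cv2.INTER_CUBIC))
E
```

```text
time_s: 5.35
position: [0.5533, 0.2161, 0.0453]
tool_rot: [[0.255, 0.001, -0.967], [0.967, 0.0, 0.255], [0.0, -1.0, -0.001]]
ft_force: [-0.2, 0.0, 0.1]
grip_width: 0.0001
```

View pics/a3.png

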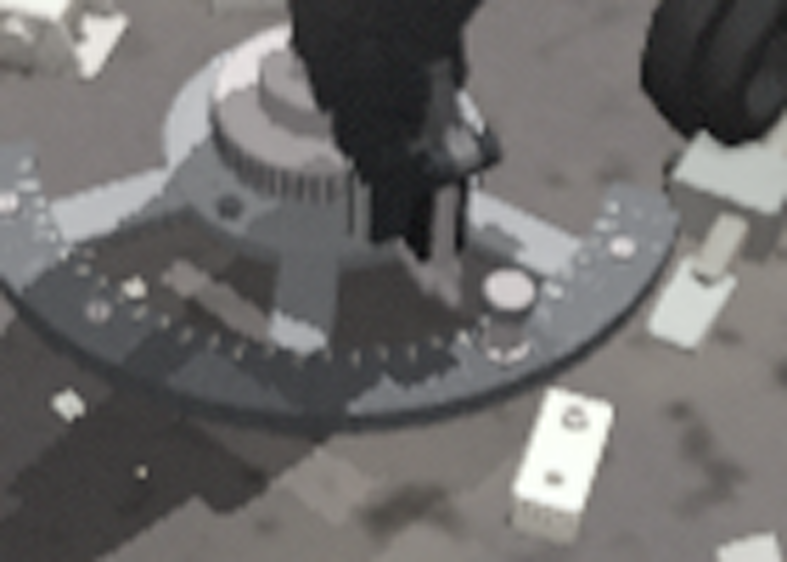

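```bash
python3 - <<'E'
from h import *
s=env.get_image('scene')
S=lambda x,y:(230+x*140/787-.4,190+y*100/562-.4)
for q,z in [((453,302),.031),((453,304),.0265),((510,290),.044)]:
    p=ray(s,S(*q),z);d=p[:2]-A;print(p,np.linalg.norm(d),np.degrees(np.arctan2(d[1],d[0])))
p=env.observe()['position'][:2]-A
print(np.hypot(*p),np.degrees(np.arctan2(p[1],p[0]))+np.degrees(np.arctan2(.021,.088)))
E
```

```text
[0.56088132 0.18013604 0.031     ] 0.12073360617691187 -106.66264859202933
[0.56320451 0.1822712  0.0265    ] 0.11803299646242153 -105.87944091436124
[0.57208586 0.16314124 0.044     ] 0.13470919747225304 -100.00955727563856
0.08999113014615223 -104.51199855062775
```

```bash
python3 -m inch '[[[-1,0.15,-0.08,0,0,0,1.1],[-1,0.31,-0.15,0,0,0,2.2],[-1,0.47,-0.23,0,0,0,3.3],[-1,0.47,-0.23,0,0,0,3.3],[-1,0.47,-0.23,0,0,0,3.3]]]'; python3 -m inch '[[[-1,-1.5,0.3,0,0,0,0],[-1,-3,0.6,0,0,0,0],[-1,-3,0.6,3,0,0,0],[-1,-3,0.6,7,0,0,0],[-1,-3,0.6,11,0,0,0],[-1,-4,2,14,0,0,0],[-1,-7,5,15,0,0,0],[-1,-10,8,15,0,0,0],[-1,-13,11,15,0,0,0],[-1,-16,14,15,0,0,0],[-1,-19,17,15,0,0,0],[-1,-22,20,15,0,0,0],[-1,-24,22,15,0,0,0],[-1,-24,22,15,0,0,0]]]'; python3 - <<'E'
from h import *
t=env.get_image('top');s=env.get_image('scene')
cv2.imwrite('pics/t4.png',cv2.resize(t['frame'][140:280,160:370,::-1],(780,520),interpolation=cv2.INTER_CUBIC))
cv2.imwrite('pics/t4b.png',cv2.resize(t['frame'][180:240,270:350,::-1],(800,600),interpolation=cv2.INTER_CUBIC))
E
```

```text
time_s: 6.08
position: [0.5578, 0.2138, 0.0453]
tool_rot: [[0.199, 0.001, -0.98], [0.98, -0.0, 0.199], [-0.0, -1.0, -0.001]]
ft_force: [0.1, -0.1, 0.0]
grip_width: 0.0002
time_s: 7.82
position: [0.3166, 0.4347, 0.1954]
tool_rot: [[0.197, 0.001, -0.98], [0.98, 0.0, 0.197], [0.0, -1.0, -0.0]]
ft_force: [1.0, -0.5, 0.1]
grip_width: -0.0003
```

View pics/t4.png

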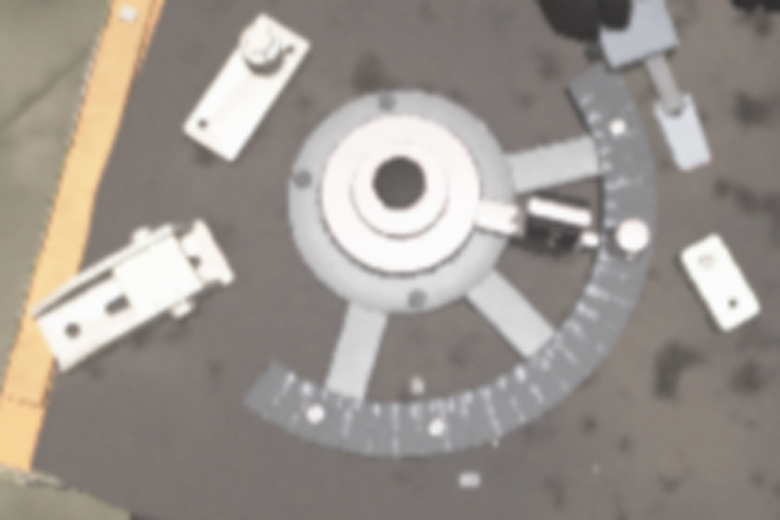

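View pics/t4b.png

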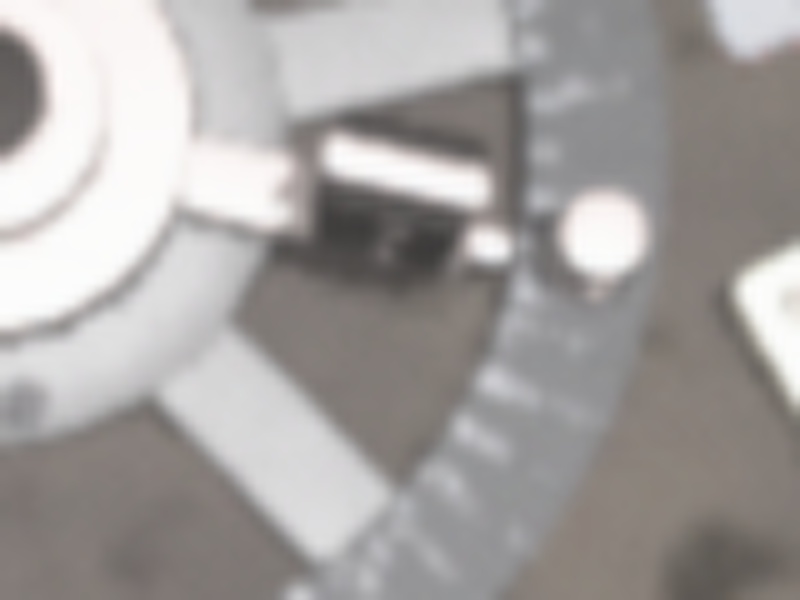

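```bash
cat > m.py <<'E'
from h import *
t=env.get_image('top')
Q=lambda x,y:(270+(x+.5)/10-.5,180+(y+.5)/10-.5)
for n,q,z in [('tip',(508,247),.031),('ptr',(488,245),.031),('tabtop',(407,168),.087),('bar',(243,187),.031),('stud',(603,234),.044)]:
    p=ray(t,Q(*q),z)[:2];d=p-A;print(n,p.round(4),np.hypot(*d).round(4),np.degrees(np.arctan2(d[1],d[0])).round(2))
E
python3 m.py
```

```text
tip [0.5721 0.1844] 0.1138 -101.89
ptr [0.5724 0.1886] 0.1097 -102.17
tabtop [0.5783 0.2096] 0.0879 -101.3
bar [0.5836 0.24  ] 0.057 -102.08
stud [0.5731 0.166 ] 0.1317 -99.8
```

The lever is now at about -101.8° and the stud at -99.75°, so it needs about +2° more. Going back for a small nudge.

```bash
python3 -m inch '[[[-1,2,-2,0,0,0,2],[-1,5,-5,0,0,0,2],[-1,8,-8,0,0,0,2],[-1,11,-11,0,0,0,2],[-1,14,-14,0,0,0,2],[-1,17,-17,0,0,0,2],[-1,20,-20,0,0,0,2],[-1,21.4,-21.6,0,0,0,2],[-1,21.4,-21.6,-3,0,0,2],[-1,21.4,-21.6,-7,0,0,2],[-1,21.4,-21.6,-11,0,0,2],[-1,21.4,-21.6,-14,0,0,2],[-1,21.4,-21.6,-15,0,0,2],[-1,21.4,-21.6,-15,0,0,2],[-1,21.4,-21.6,-15,0,0,2]]]'; python3 -c "
from h import *
print(tcp(-99.5,.021))"
```

```text
time_s: 9.85
position: [0.5322, 0.218, 0.0466]
tool_rot: [[0.165, 0.002, -0.986], [0.986, 0.0, 0.165], [0.001, -1.0, -0.002]]
ft_force: [-0.1, 0.4, -0.4]
grip_width: -0.0
[0.56026381 0.21247287]
```

```bash
python3 -m inch '[[[-1,1,-0.18,0,0,0,0],[-1,1.8,-0.33,0,0,0,0],[-1,2.3,-0.42,0,0,0,0],[-1,2.5,-0.46,0,0,0,0],[-1,2.7,-0.49,0,0,0,0],[-1,2.88,-0.53,0,0,0,0],[-1,2.88,-0.53,0,0,0,0],[-1,2.88,-0.53,0,0,0,0]]]';  python3 -m inch '[[[-1,-1.5,0.25,0,0,0,0],[-1,-3,0.5,0,0,0,0],[-1,-3,0.6,3,0,0,0],[-1,-3,0.6,7,0,0,0],[-1,-3,0.6,11,0,0,0],[-1,-4,2,14,0,0,0],[-1,-7,5,15,0,0,0],[-1,-10,8,15,0,0,0],[-1,-13,11,15,0,0,0],[-1,-16,14,15,0,0,0],[-1,-19,17,15,0,0,0],[-1,-22,20,15,0,0,0],[-1,-24,22,15,0,0,0],[-1,-24,22,15,0,0,0]]]'; python3 - <<'E'
from h import *
t=env.get_image('top')
cv2.imwrite('pics/t5b.png',cv2.resize(t['frame'][180:240,270:350,::-1],(800,600),interpolation=cv2.INTER_CUBIC))
E
```

```text
time_s: 10.85
position: [0.5602, 0.2125, 0.0453]
tool_rot: [[0.165, -0.0, -0.986], [0.986, -0.0, 0.165], [-0.0, -1.0, 0.0]]
ft_force: [-2.3, -1.1, 1.1]
grip_width: 0.0004
time_s: 12.6
position: [0.3193, 0.4337, 0.1955]
tool_rot: [[0.162, 0.001, -0.987], [0.987, 0.001, 0.162], [0.001, -1.0, -0.0]]
ft_force: [0.2, -0.3, 0.5]
grip_width: -0.0001
```

View pics/t5b.png

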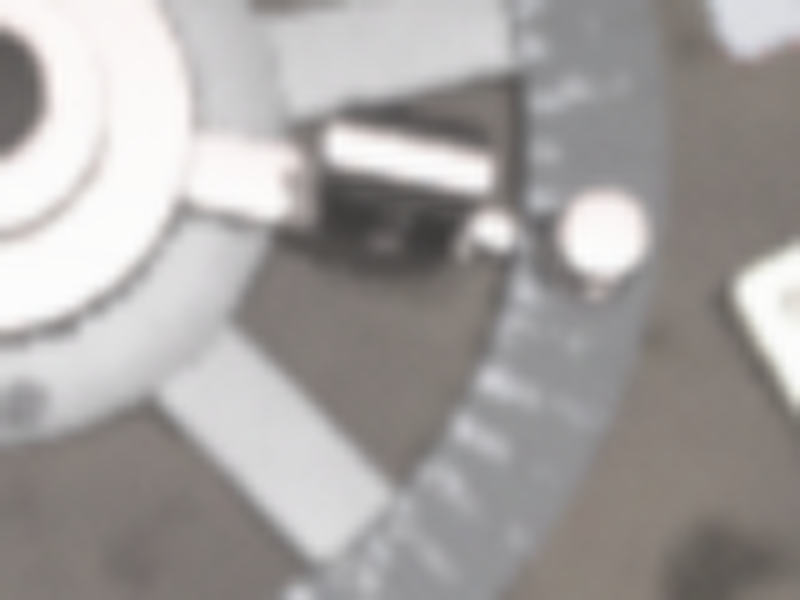

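```bash
sed -i "s/(508,247)/(513,236)/;s/(488,245)/(491,233)/;s/(407,168)/(409,159)/;s/(243,187)/(245,180)/" m.py; python3 m.py
```

```text
tip [0.5744 0.1834] 0.1144 -100.62
ptr [0.5749 0.188 ] 0.1098 -100.79
tabtop [0.5801 0.2092] 0.0879 -100.09
bar [0.5851 0.2396] 0.0571 -100.53
stud [0.5731 0.166 ] 0.1317 -99.8
```

Lever at -100.4 ± 0.3°, stud at -99.8°, so the aim point is about 1.5 mm off. That is good enough to press the lock button next, so I'll go above it first.

```bash
python3 -m inch '[[[-1,2,-1,0,0,0,0],[-1,5,-2.5,0,0,0,0],[-1,8,-4,0,0,0,0],[-1,11,-5.5,0,0,0,0],[-1,14,-7,0,0,0,0],[-1,17,-8.5,0,0,0,0],[-1,20,-10,0,0,0,0],[-1,23,-11.5,0,0,0,0],[-1,26,-13,0,0,0,0],[-1,27.5,-13.7,0,0,0,0],[-1,27.5,-13.7,-3,0,0,0],[-1,27.5,-13.7,-6,0,0,0],[-1,27.5,-13.7,-9,0,0,0],[-1,27.5,-13.7,-11.3,0,0,0],[-1,27.5,-13.7,-11.3,0,0,0],[-1,27.5,-13.7,-11.3,0,0,0]]]'; python3 - <<'E'
from h import *
s=env.get_image('scene')
cv2.imwrite('pics/a6.png',cv2.resize(s['frame'][150:290,220:370,::-1],(643,600),interpolation=cv2.INTER_CUBIC))
E
```

```text
time_s: 14.7
position: [0.5959, 0.2956, 0.0836]
tool_rot: [[0.165, 0.002, -0.986], [0.986, 0.001, 0.165], [0.001, -1.0, -0.002]]
ft_force: [-0.4, 0.6, 0.8]
grip_width: 0.0001
```

View pics/a6.png

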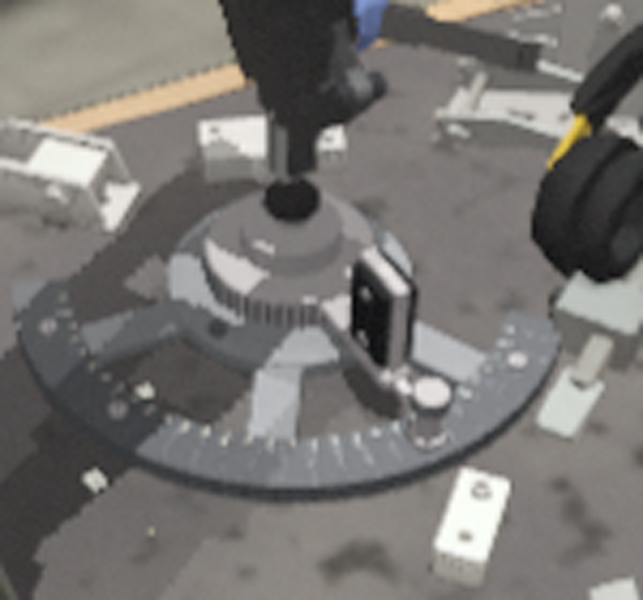

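The fingers are centred over the button and the pointer is at the stud. Pressing.

```bash
python3 -m inch '[[[-1,0,0,-0.6,0,0,0],[-1,0,0,-1.2,0,0,0],[-1,0,0,-1.5,0,0,0],[-1,0,0,-1.8,0,0,0],[-1,0,0,-2.1,0,0,0],[-1,0,0,-2.3,0,0,0],[-1,0,0,-2.3,0,0,0],[-1,0,0,-2.3,0,0,0]]]'
```

```text
time_s: 15.75
position: [0.5952, 0.2955, 0.06]
tool_rot: [[0.165, 0.0, -0.986], [0.986, -0.0, 0.165], [-0.0, -1.0, -0.0]]
ft_force: [-3.7, -1.4, 8.2]
grip_width: 0.0003
```

```bash
python3 -m inch '[[[-1,0,0,-0.1,0,0,0],[-1,0,0,-0.2,0,0,0],[-1,0,0,-0.2,0,0,0],[-1,0,0,-0.2,0,0,0]]]'
```

```text
time_s: 16.25
position: [0.5952, 0.2956, 0.0599]
tool_rot: [[0.165, 0.001, -0.986], [0.986, 0.0, 0.165], [0.0, -1.0, -0.001]]
ft_force: [-8.8, -4.0, 19.3]
grip_width: -0.0001
```

The button is on its stop: z = 0.060, and force rose to 19 N with no further travel. Retracting to look.

```bash
python3 -m inch '[[[-1,0,0,1,0,0,0],[-1,0,0,3,0,0,0],[-1,0,0,6,0,0,0],[-1,0,0,9,0,0,0],[-1,0,0,12,0,0,0],[-1,-2,1,13.5,0,0,0],[-1,-5,2.5,13.5,0,0,0],[-1,-8,4,13.5,0,0,0],[-1,-11,5.5,13.5,0,0,0],[-1,-14,7,13.5,0,0,0],[-1,-17,8.5,13.5,0,0,0],[-1,-20,10,13.5,0,0,0],[-1,-23,11.5,13.5,0,0,0],[-1,-26,13,13.5,0,0,0],[-1,-27.5,13.7,13.5,0,0,0],[-1,-27.5,13.7,13.5,0,0,0],[-1,-27.5,13.7,13.5,0,0,0]]]'; python3 - <<'E'
from h import *
t=env.get_image('top');s=env.get_image('scene')
cv2.imwrite('pics/t7b.png',cv2.resize(t['frame'][180:240,270:350,::-1],(800,600),interpolation=cv2.INTER_CUBIC))
o0=cv2.imread('pics/scene0.png')[150:270,200:340];a=s['frame'][150:270,200:340,::-1]
cv2.imwrite('pics/s7.png',cv2.resize(cv2.hconcat([o0,a]),(800,343),interpolation=cv2.INTER_CUBIC))
o=cv2.imread('pics/top0.png');d=cv2.absdiff(o,np.ascontiguousarray(t['frame'][:,:,::-1])).max(2)
cv2.imwrite('pics/d7.png',(d>40).astype(np.uint8)*255)
for n,(x,y,w,h) in dict(chan=(165,195,60,45),dril=(205,140,45,45),nyl=(340,200,22,32)).items(): print(n,(d[y:y+h,x:x+w]>40).sum())
E
```

```text
time_s: 18.38
position: [0.321, 0.4323, 0.1922]
tool_rot: [[0.165, 0.0, -0.986], [0.986, -0.0, 0.165], [-0.0, -1.0, -0.0]]
ft_force: [-0.4, -0.3, -0.4]
grip_width: -0.0
chan 0
dril 0
nyl 0
```

View pics/t7b.png

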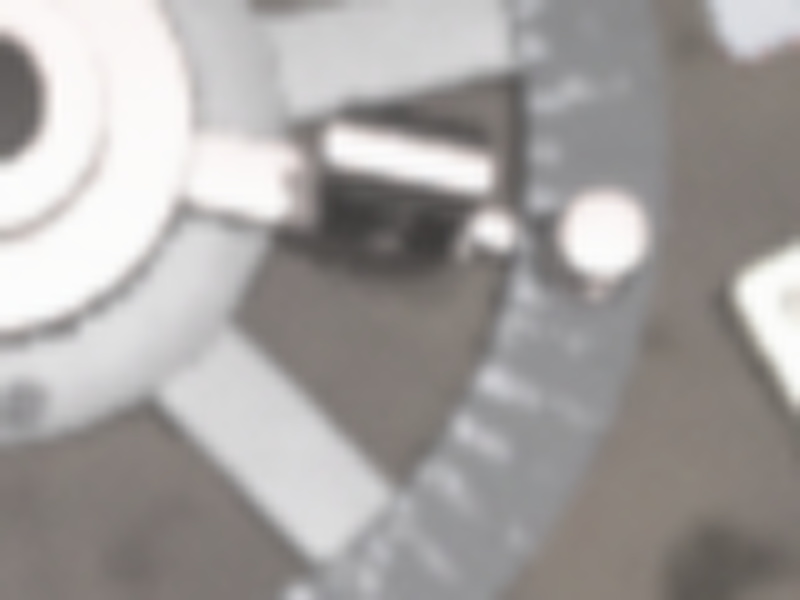

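View pics/s7.png

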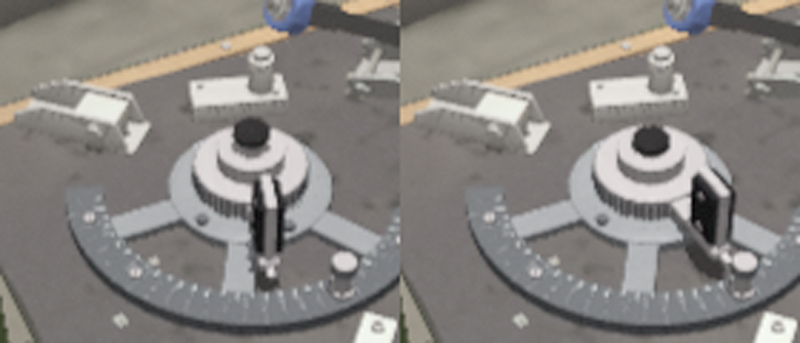

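The button stands visibly lower (its top moved from row 118 to 126 in the side-by-side). The lever has not shifted, still pointing at the stud with the tip near (513,236) and the stud at (603,234). The loose parts are unchanged. Handing in.

```bash
python3 -c "
from rig import env
print(env.observe()['qvel']);env.close_job()"
```

```text
[ 0.0520907  -0.04956149  0.01235443  0.10897605  0.09627789  0.11953666]
the job is handed in; nothing more can be done
```

The lever now points at the tall index stud, the lock button is down, and the job is handed in at about 18 s of the 54 s allowed. With the fingers shut, I pushed the lever from its clockwise side only, about 22° counter-clockwise. I checked it from the top camera before pressing the lock.

- **Pointing:** the last measurement put the lever at about -100.4° (-100.1° to -100.8° depending on which feature I used). The stud is at -99.8°, so the aim point is about 1.5 mm off against the 6.5 mm limit. The picture after pressing shows no shift.
- **Lock button:** the fingertips stopped at z = 0.060 m, the height of the fully-down button. Force rose from 8 to 19 N there with no further travel, and after retracting the button stands visibly lower.
- **Loose parts:** the top view shows no changed pixels around the channel, drilled block or nylon block. The arm stood clear at the end.
- **One disagreement:** an early estimate from the oblique scene view read the lever 1.5–2° away from where the fingertips put it. I relied on the top view instead, which agreed with the fingertip position to within about 1°.

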